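# Fetch the sanding block from behind the can and bottle

## Robot

A 6-joint arm with a two-finger parallel gripper is mounted at the origin on the work surface. World frame = base frame: x ahead of the robot, y to its left, z up, the work surface at z = 0. Lengths are in m, angles in rad, forces in N, time in s.
With the tool pointing down it reaches from about 0.35 to 0.775 m from the base axis. Payload 5.5 kg.
Tool frame: the origin (TCP) lies at the very end of the fingers, on their centre line; the grasp point (between the pads) lies 19 mm behind it (env.grasp_offset is the distance from the TCP to the grasp point, in m); z points along the fingers, y is the direction in which the jaws open and shut (so a half turn about z gives the same grasp; the last joint's range is limited). The gripper opens to 85 mm and grips with 20 to 120 N. Pads are 22 mm wide; open, the fingers measure 114 mm over their backs; the gripper's body (76 mm by 85 mm) begins 54 mm behind the grasp point. The pads swing forward as they close: fully open they stand 13 mm farther back than shut.
Start: joints at [-1.328, 0.313, 0.046, 1.304, 0, 1.431], TCP at [0.215, -0.533, 0.231] pointing down, gripper open.
Joint ranges: [-2.76, 2.76], [-0.86, 1.69], [-1.03, 1.26], [-2.2, 2.34], [-1.47, 1.5], [-3.14, 3.14]. Speed limits (rad/s): [2.57, 2.57, 3.14, 3.14, 3.14, 3.14].

## Interface

Orientations are given as a unit quaternion [w, x, y, z].
In Python, from rig import env gives the robot as it stands.
- The arm moves only by the tool send_rows, never from a script. Its argument "moves" is one flat list of numbers, 7 for each row, row after row: the opening, from 0 (shut) to 1 (fully open), then the shift along the tool's x, y, z in m, then the turn, a rotation vector about the tool's x, y, z in rad. A call has exactly 8 rows; each row shifts and turns the commanded pose from where the row before left it, along the tool's axes as they then stand; what a row does not reach is not made up. A row lasts 1/12 s, in which the tool goes at most 41.7 mm and 7.16 degrees, less where a joint would pass 70% of its speed; a pose out of reach is approached as far as the arm can. A call with a gripper value outside its range is refused whole. The fingers move at their own pace and stop on an object; "force" is the grip in N (left out, the last holds). Time passes only in rows, so rows that do not move let the fingers close, or fill a call up. It gives the time, the measured TCP pose, the force and the opening at its end, in the units of the state.
- env.get_obs(): the state, without advancing time (a new reading comes with each control period).
- env.read_camera(name): name is "side" or "top"; returns (picture, depth): 480x640x3 uint8, red, green, blue; 480x640 float32, m along the optical axis (not along the pixel's ray), 0 where there is no reading.
- env.calibration(name): a dict with "K" (3x3 intrinsics, pixels), "view" (4x4, takes a point from world to camera coordinates). Camera axes: x right, y down, z forward; pixel columns grow to the right and rows downward; lengths in m; the calibration is good to about 2 mm. A picture is of the moment at which its call begins. calibration takes no time and is no camera call.
- env.close_job(): hands the job in, once; it reports no verdict.
The state is a dict: "time_s": time; "qpos": joint angles; "joint_vel": joint speeds; "tau": joint torques, N m; "tcp_pos": TCP position; "tcp_rot": TCP orientation; "wrist_force": force on the tool from outside, world axes, zero at the start; "moment": the same for the moment, N m; "finger_gap": finger opening in m.
Only numpy, scipy, OpenCV 4.12 (cv2) and the standard library are available. Lean on these libraries where they do the work, as an engineer would, in place of code of your own. Each camera call takes 0.05 s, during which the arm holds its last target. There are 200 camera calls.

## Task

The hand sanding block is stowed in the grey rack tray behind a spray can and a square bottle. First stand both the can and the bottle upright and fully on the black rubber mat, then lay the sanding block, sole down, flat inside the small steel job tray along its length, and only then put the can and the bottle back, each upright and centred on the same cork pad it stood on at the start. Do not tip the can or the bottle over, and leave the tape roll and the tin where they are.

Things in the scene. Friction and masses are not known exactly. Their poses are not given: they have to be found in the camera images.
- can: Spray can, round, upright, 140 mm tall overall: bare aluminium body 58 mm diameter up to 98 mm, a cone to 108 mm, then a grey cylindrical cap 40 mm in diameter from 108 to 140 mm, which is the part to grip from above. About 0.3 kg. Origin: centre of the underside; z up.
- bottle: White square plastic bottle, upright, 140 mm tall overall: body 52 x 52 mm up to 90 mm, tapered shoulder to 108 mm, then a grey round screw cap 34 mm in diameter from 108 to 140 mm, which is the part to grip from above. About 0.3 kg. Origin: centre of the underside; x and y along the body's sides, z up.
- block: Black hand sanding block lying sole down: base 110 (its x) x 45 (its y) x 28 mm high, on it a straight grip ridge 96 (x) x 30 (y) mm from 28 to 52 mm height, which is the part to pinch across (along its y). About 0.16 kg. Origin: centre of the sole; z up. Its two ends are alike. The tall can and bottle stand 10 to 15 mm from its long side, so a gripper has no room before they are cleared.
- rack: Fixed shallow open grey tray, 200 x 200 mm outside, walls 4 mm thick and 20 mm high, floor 4 mm thick. The can and bottle stand in its -x half on cork pads, the block lies in the middle on its floor, across its x. Origin: centre of its underside, on the bench; z up.
- pad_a: Fixed round cork pad, 60 mm diameter, 3 mm thick, on the rack's floor towards the rack's +y side; its top is 7 mm above the bench. One of the can and bottle stands on it at the start. Origin: centre of its underside.
- pad_b: The same kind of cork pad towards the rack's -y side, its centre about 74 mm from the other pad's. The other one of the can and bottle stands on it at the start. Origin: centre of its underside.
- mat: Fixed black rubber mat, 200 (its x) x 240 (its y) mm, 4 mm thick, empty at the start: the side area. Origin: centre of its underside, on the bench.
- job_tray: Fixed small open steel tray, empty at the start, 150 (its x) x 80 (its y) mm outside, walls 4 mm thick and 12 mm high, floor 4 mm thick. Origin: centre of its underside, on the bench.
- tape: Bystander: roll of masking tape lying flat, 80 mm outside and 52 mm inside diameter, 36 mm high. Origin: centre of the underside.
- tin: Bystander: low closed steel tin, 76 mm diameter, 48 mm high. Origin: centre of the underside.
Things that resemble listed ones, but are neither listed nor needed, are in the scene too. Of the things like the job_tray, leave any that is orange or yellow; of the rest the smaller one is meant.

How it is judged:
By the outcome, as a careful person would: the job done as asked, in the order asked, and still so for the second after the job is handed in, with the robot touching nothing.
It also fails if it takes over 128 s, if anything falls off the work surface, if the arm or the gripper's body presses on something with over 40 N, if the wrist force passes 120 N, or if a joint passes its speed limit or range.

## Working session

There is one attempt and no reset: what is moved stays moved. The work goes in short steps, Python scripts to look and compute and a tool call to move; the robot and the scene stay as the last step left them, time stands still between calls to the robot, and variables do not carry over. Pictures are saved under pics/ and viewed, about 12 in all and at most 16, crops included, and the job is handed in when it is done.

Besides the shell and the picture viewer there is one more tool, called after "Request:" as a command line: name --argument value ..., lists and objects as JSON in quotes. send_rows: Moves the arm, as the interface text tells. Its arguments: {"type":"object","properties":{"moves":{"type":"array"},"force":{"type":"number"}},"required":["moves"]}

```bash
ls; mkdir -p pics; cat > h.py <<'E'
import numpy as np, cv2
from rig import env
def snap(n,f):
    im,d=env.read_camera(n); cv2.imwrite(f'pics/{f}.png',im[:,:,::-1]); np.save(f'pics/{f}.npy',d); return im,d
def pts(n,d):
    c=env.calibration(n);K=np.array(c['K']);V=np.array(c['view'])
    v,u=np.mgrid[:480,:640]
    P=np.stack([(u-K[0,2])*d/K[0,0],(v-K[1,2])*d/K[1,1],d,np.ones_like(d)],-1)
    W=P@np.linalg.inv(V).T; W=W[...,:3]; W[d==0]=np.nan; return W
def ray(n,u,v,z):
    c=env.calibration(n);K=np.array(c['K']);V=np.linalg.inv(np.array(c['view']))
    r=V[:3,:3]@np.array([(u-K[0,2])/K[0,0],(v-K[1,2])/K[1,1],1]);o=V[:3,3]
    return o+r*(z-o[2])/r[2]
E
python3 - <<'E'
from h import *
for n in('top','side'): snap(n,n+'0'); print(n,np.linalg.inv(np.array(env.calibration(n)['view'])).round(3),env.calibration(n)['K'])
o=env.get_obs();print(o)
E
```

```text
pics
top [[-0.007 -0.996  0.085  0.393]
 [-1.     0.007 -0.003 -0.07 ]
 [ 0.002 -0.085 -0.996  1.389]
 [ 0.     0.     0.     1.   ]] [[619.06376795   0.         332.42385519]
 [  0.         619.06376795 246.83194462]
 [  0.           0.           1.        ]]
side [[-0.967 -0.137  0.214  0.286]
 [-0.254  0.478 -0.841  0.849]
 [ 0.013 -0.868 -0.497  0.616]
 [ 0.     0.     0.     1.   ]] [[516.93947939   0.         308.56049278]
 [  0.         516.93947939 245.59112331]
 [  0.           0.           1.        ]]
{'time_s': 0.1, 'qpos': array([-1.32758734e+00,  3.13943830e-01,  4.50966580e-02,  1.30358328e+00,
       -2.75064862e-05,  1.43119891e+00]), 'joint_vel': array([-0.00096618, -0.00177323,  0.00352452, -0.00149982, -0.00058981,
        0.00033623]), 'tau': array([ 1.66109425e-03, -4.81724060e+01,  2.99245030e+01,  1.26807674e-02,
       -2.25051508e-04,  2.07112897e-06]), 'tcp_pos': array([ 0.21465302, -0.53294961,  0.23048915]), 'tcp_rot': array([-8.15255003e-04,  9.81737931e-01,  1.90236607e-01, -5.60444649e-05]), 'wrist_force': array([-0.19323716,  0.40406357, -0.08673223]), 'moment': array([-0.02153421,  0.0200832 ,  0.04877304]), 'finger_gap': 0.08528553837351263}
```

View pics/top0.png

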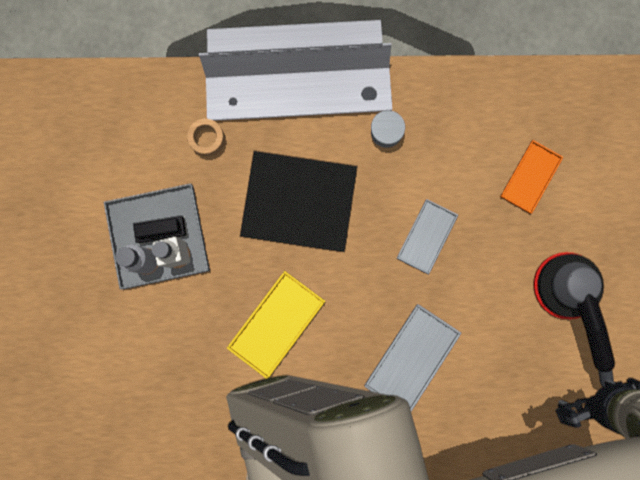

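View pics/side0.png

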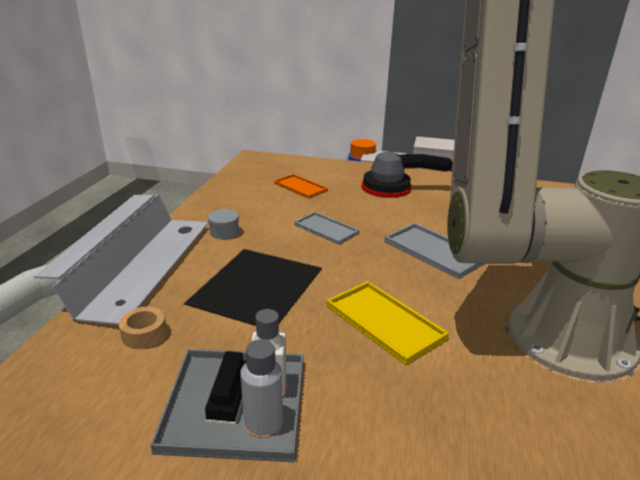

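Top view, candidates for the job tray: small grey (428,237), large grey (413,357), yellow (277,324) and orange (531,178). I choose the smaller grey one at (428,237). The rack is at (157,238), with the can at about (129,257) and the bottle at about (165,250). The block is at (160,229), the mat at (299,201), the tape at (206,136) and the tin at (388,128).

```bash
cat > m.py <<'E'
from h import *
im=cv2.imread('pics/top0.png'); W=pts('top',np.load('pics/top0.npy'))
def rect(m,name,z):
    n,l,s,c=cv2.connectedComponentsWithStats(m.astype(np.uint8)); k=1+np.argmax(s[1:,4])
    cs,_=cv2.findContours((l==k).astype(np.uint8),0,2)
    q=max(cs,key=len)[:,0]; p=np.array([ray('top',u,v,z)[:2] for u,v in q],np.float32)
    r=cv2.minAreaRect(p*1000); print(name,r)
def circ(box,z0,z1,name,side=False):
    x0,x1,y0,y1=box;R=W[y0:y1,x0:x1].reshape(-1,3);p=R[(R[:,2]>z0)&(R[:,2]<z1)]
    (c,r)=cv2.minEnclosingCircle(p[:,:2].astype(np.float32)*1000);print(name,len(p),p.mean(0).round(4),c,r,'z',np.median(p[:,2]))
circ((105,200,225,290),.138,.16,'caps')
circ((105,146,225,290),.138,.16,'can')
circ((148,200,225,290),.138,.16,'bottle')
circ((180,230,110,165),.03,.045,'tape'); circ((365,410,105,155),.04,.06,'tin')
g=im.max(2)
m=np.zeros((480,640),bool);m[140:260,230:365]=g[140:260,230:365]<60;rect(m,'mat',.004)
s=im.max(2).astype(int)-im.min(2)
for nm,(a,b,c,d) in dict(small=(390,470,190,285),big=(350,470,295,420),rack=(95,220,175,300)).items():
    m=np.zeros((480,640),bool);m[c:d,a:b]=(s[c:d,a:b]<45)&(g[c:d,a:b]>(40 if nm!='rack' else 0));rect(m,nm,.012 if nm!='rack' else .02)
R=W[205:250,125:195].reshape(-1,3);p=R[(R[:,2]>.045)&(R[:,2]<.065)]
print('ridge',p.mean(0),cv2.minAreaRect(p[:,:2].astype(np.float32)*1000))
E
python3 m.py; python3 -c "
import cv2
a=cv2.imread('pics/top0.png');b=cv2.resize(a[175:295,95:220],None,fx=4,fy=4,interpolation=2);c=cv2.resize(a[190:310,390:470],None,fx=3.5,fy=4,interpolation=2)
cv2.imwrite('pics/crop1.png',cv2.hconcat([b,c]))"
```

```text
caps 561 [0.4884 0.3133 0.1472] (490.85595703125, 310.4747619628906) 54.47560501098633 z 0.14740246608107066
can 325 [0.4823 0.3427 0.1472] (481.29052734375, 343.4629821777344) 21.041404724121094 z 0.14748277977205437
bottle 236 [0.4969 0.2728 0.1471] (497.2238464355469, 273.4449462890625) 17.50251579284668 z 0.14730518059663222
tape 593 [0.7582 0.2081 0.0364] (759.0105590820312, 209.01202392578125) 40.792057037353516 z 0.03635447067802211
tin 908 [ 0.7728 -0.1978  0.0481] (774.0650024414062, -196.77171325683594) 39.275962829589844 z 0.04817528469526777
mat ((615.47021484375, 1.9242706298828125), (236.19485473632812, 195.9145050048828), 81.15678405761719)
small ((532.0032958984375, -285.91729736328125), (80.98796081542969, 151.5279083251953), 62.673057556152344)
big ((232.5704345703125, -223.11563110351562), (149.3587188720703, 292.37451171875), 55.821807861328125)
rack ((535.8140869140625, 317.5522155761719), (203.78794860839844, 203.9644775390625), 11.709563255310059)
ridge [0.54970903 0.30651475 0.0556142 ] ((531.1818237304688, 304.19354248046875), (73.49947357177734, 102.4947280883789), 9.461503982543945)
```

View pics/crop1.png

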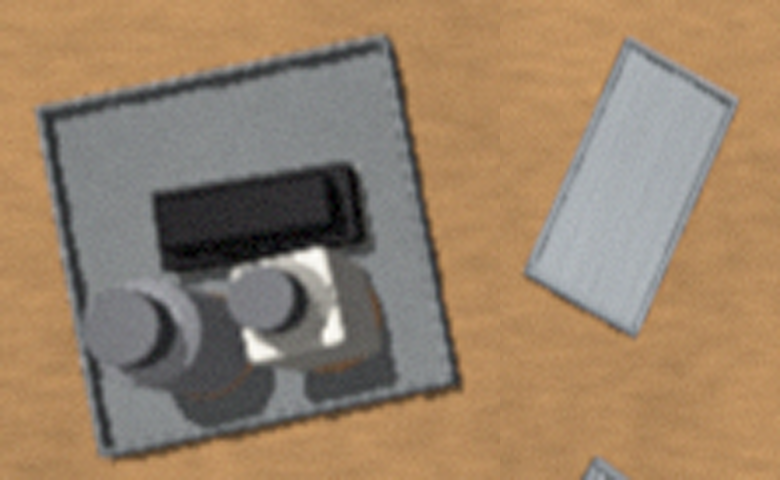

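The crop confirms the small grey tray is plain steel, measuring 151x81 mm. The can's cap is at the left and the white square bottle is beside it, with the black block in front of both. I'll turn the tool first so that the jaws lie along world x.

Request:
send_rows --moves '[1, 0, 0, 0, 0, 0, -0.12, 1, 0, 0, 0, 0, 0, -0.12, 1, 0, 0, 0, 0, 0, -0.12, 1, 0, 0, 0, 0, 0, -0.12, 1, 0, 0, 0, 0, 0, -0.12, 1, 0, 0, 0, 0, 0, -0.12, 1, 0, 0, 0, 0, 0, -0.12, 1, 0, 0, 0, 0, 0, -0.12]' --force 50

```text
time_s: 0.77
tcp_pos: [0.2147, -0.5331, 0.2308]
tcp_rot: [-0.0, 0.781, 0.624, 0.0]
wrist_force: [-1.1, 0.2, 0.1]
finger_gap: 0.0852
```

Request:
send_rows --moves '[1, 0, 0, 0, 0, 0, -0.115, 1, 0, 0, 0, 0, 0, -0.115, 1, 0.035, 0.02, 0, 0, 0, 0, 1, 0.035, 0.02, 0, 0, 0, 0, 1, 0.035, 0.02, 0, 0, 0, 0, 1, 0.035, 0.02, 0, 0, 0, 0, 1, 0.035, 0.02, 0, 0, 0, 0, 1, 0.035, 0.02, 0, 0, 0, 0]'

```text
time_s: 1.43
tcp_pos: [0.3346, -0.3213, 0.2309]
tcp_rot: [-0.0, 0.707, 0.708, 0.0]
wrist_force: [0.7, 0.0, 0.7]
finger_gap: 0.0852
```

```bash
cat >> h.py <<'E'
def st():
    o=env.get_obs();w,x,y,z=o['tcp_rot']
    print('t',o['time_s'],'p',o['tcp_pos'].round(4),'yaw',round(2*np.degrees(np.arctan2(y,x)),2),'tilt',round(2*np.degrees(np.hypot(w,z)),2),'gap',round(o['finger_gap'],4),'F',o['wrist_force'].round(1)); return o
E
python3 - <<'E'
from h import *
st()
W=pts('top',np.load('pics/top0.npy'))
R=W[205:242,125:190].reshape(-1,3)
p=R[(R[:,2]>.051)&(R[:,2]<.062)&(R[:,0]>.515)]
print(len(p),p.mean(0),cv2.minAreaRect(p[:,:2].astype(np.float32)*1000))
im=cv2.imread('pics/top0.png')
E
```

```text
t 1.4333 p [ 0.3346 -0.3213  0.2309] yaw 90.08 tilt 0.03 gap 0.0852 F [0.7 0.  0.7]
581 [0.55130179 0.30815501 0.05612262] ((550.7431640625, 304.2142639160156), (107.93405151367188, 49.03487014770508), 84.30640411376953)
```

Request:
send_rows --moves '[1, 0.0372, 0.0102, 0, 0, 0, 0, 1, 0.0372, 0.0102, 0, 0, 0, 0, 1, 0.0372, 0.0102, 0, 0, 0, 0, 1, 0.0372, 0.0102, 0, 0, 0, 0, 1, 0.0372, 0.0102, 0, 0, 0, 0, 1, 0.0372, 0.0102, 0, 0, 0, 0, 1, 0.0372, 0.0102, 0, 0, 0, 0, 1, 0.0372, 0.0102, 0, 0, 0, 0]'

```text
time_s: 2.1
tcp_pos: [0.4151, -0.0235, 0.2312]
tcp_rot: [0.0, 0.706, 0.708, -0.0]
wrist_force: [0.9, -1.1, 0.4]
finger_gap: 0.0851
```

Request:
send_rows --moves '[1, 0.0372, 0.0102, 0, 0, 0, 0, 1, 0.0372, 0.0102, 0, 0, 0, 0, 1, 0.0372, 0.0102, 0, 0, 0, 0, 1, 0.0372, 0.0102, 0, 0, 0, 0, 1, 0.0372, 0.0102, 0, 0, 0, 0, 1, 0.0372, 0.0102, 0, 0, 0, 0, 1, 0.0372, 0.0102, 0, 0, 0, 0, 1, 0.0372, 0.0102, 0, 0, 0, 0]'

```text
time_s: 2.77
tcp_pos: [0.4961, 0.2744, 0.2308]
tcp_rot: [-0.0, 0.706, 0.708, -0.0]
wrist_force: [1.0, -0.3, 1.2]
finger_gap: 0.0854
```

```bash
python3 - <<'E'
from h import *
st(); 
im,d=snap('side','s1'); im2,_=snap('top','t1')
cv2.imwrite('pics/v1.png',np.hstack([cv2.resize(im[230:470,150:350],(500,600)),cv2.resize(im2[180:300,90:150],(300,600))])[:,:,::-1])
E
```

```text
t 2.7667 p [0.4961 0.2744 0.2308] yaw 90.14 tilt 0.04 gap 0.0854 F [ 1.  -0.3  1.2]
```

View pics/v1.png

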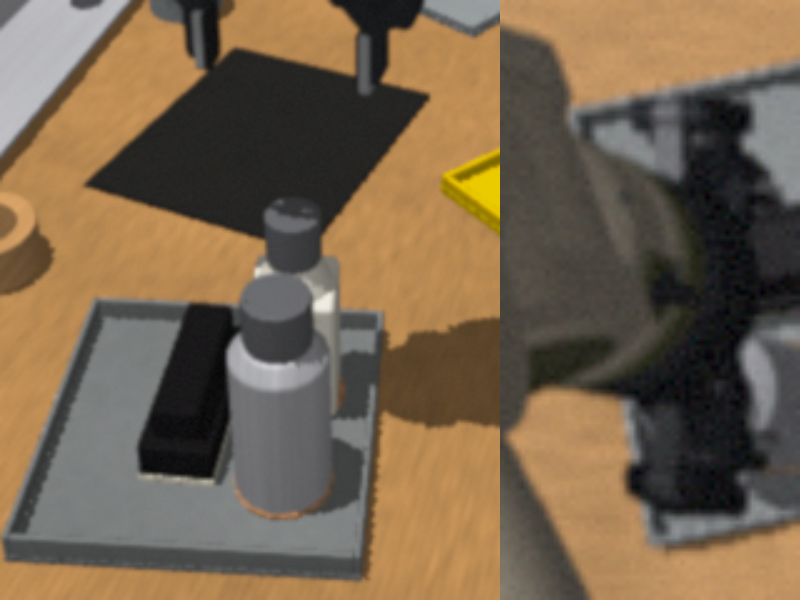

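The side view shows the open fingers centred over the bottle cap, with the can in front and nothing in the way. I'll descend.

Request:
send_rows --moves '[1, 0, 0.001, 0.014, 0, 0, 0, 1, -0.001, 0, 0.014, 0, 0, 0, 1, 0, 0, 0.014, 0, 0, 0, 1, 0, 0, 0.014, 0, 0, 0, 1, 0, 0, 0.014, 0, 0, 0, 1, 0, 0, 0.014, 0, 0, 0, 1, 0, 0, 0.014, 0, 0, 0, 1, 0, 0, 0.014, 0, 0, 0]'

```text
time_s: 3.53
tcp_pos: [0.4969, 0.2706, 0.1183]
tcp_rot: [-0.0, 0.707, 0.708, -0.001]
wrist_force: [-0.7, -0.6, -0.1]
finger_gap: 0.0849
```

Request:
send_rows --moves '[0.6, 0, 0, 0, 0, 0, 0, 0.5, 0, 0, 0, 0, 0, 0, 0.4, 0, 0, 0, 0, 0, 0, 0.3, 0, 0, 0, 0, 0, 0, 0.2, 0, 0, 0, 0, 0, 0, 0, 0, 0, 0, 0, 0, 0, 0, 0, 0, 0, 0, 0, 0, 0, 0, 0, 0, 0, 0, 0]' --force 50

```text
time_s: 4.2
tcp_pos: [0.4977, 0.2716, 0.1205]
tcp_rot: [0.0, 0.706, 0.708, 0.001]
wrist_force: [-2.0, -0.1, 5.5]
finger_gap: 0.0317
```

```bash
python3 - <<'E'
from h import *
st()
W=pts('side',np.load('pics/s1.npy'))
R=W.reshape(-1,3)
for nm,c in dict(can=(.481,.343),bot=(.497,.2735)).items():
    p=R[(abs(R[:,2]-.147)<.006)&(np.hypot(R[:,0]-c[0],R[:,1]-c[1])<.03)]
    print(nm,len(p),p[:,2].max(),cv2.minEnclosingCircle((p[:,:2]*1000).astype(np.float32)))
E
```

```text
t 4.2 p [0.4977 0.2716 0.1205] yaw 90.13 tilt 0.09 gap 0.0317 F [-2.  -0.1  5.5]
can 526 0.14912826682199654 ((480.3402099609375, 344.3316955566406), 20.766237258911133)
bot 318 0.14902684117215642 ((495.5927734375, 273.546630859375), 18.530384063720703)
```

Request:
send_rows --moves '[0, 0, 0, -0.004, 0, 0, 0, 0, 0, 0, -0.008, 0, 0, 0, 0, 0, 0, -0.015, 0, 0, 0, 0, 0, 0, -0.018, 0, 0, 0, 0, 0, 0, -0.02, 0, 0, 0, 0, 0, 0, -0.02, 0, 0, 0, 0, 0, 0, -0.015, 0, 0, 0, 0, 0, 0, -0.01, 0, 0, 0]'

```text
time_s: 4.87
tcp_pos: [0.4979, 0.2715, 0.2312]
tcp_rot: [0.0, 0.706, 0.708, 0.001]
wrist_force: [1.0, 0.0, -3.7]
finger_gap: 0.0315
```

Request:
send_rows --moves '[0, -0.01, 0.003, 0, 0, 0, 0, 0, -0.02, 0.006, 0, 0, 0, 0, 0, -0.025, 0.008, 0, 0, 0, 0, 0, -0.025, 0.008, 0, 0, 0, 0, 0, -0.025, 0.009, 0, 0, 0, 0, 0, -0.025, 0.009, 0, 0, 0, 0, 0, -0.025, 0.009, 0, 0, 0, 0, 0, -0.025, 0.009, 0, 0, 0, 0]'

```text
time_s: 5.53
tcp_pos: [0.5583, 0.0894, 0.2278]
tcp_rot: [-0.001, 0.706, 0.708, -0.001]
wrist_force: [1.0, 1.4, -3.0]
finger_gap: 0.0312
```

Request:
send_rows --moves '[0, -0.025, 0.009, 0, 0, 0, 0, 0, -0.025, 0.009, 0, 0, 0, 0, 0, -0.025, 0.009, 0, 0, 0, 0, 0, -0.025, 0.009, 0, 0, 0, 0, 0, -0.02, 0.008, 0, 0, 0, 0, 0, -0.015, 0.003, 0, 0, 0, 0, 0, -0.008, 0.002, 0, 0, 0, 0, 0, 0, 0, 0, 0, 0, 0]'

```text
time_s: 6.2
tcp_pos: [0.6077, -0.0533, 0.2282]
tcp_rot: [-0.001, 0.707, 0.707, -0.001]
wrist_force: [0.8, 0.2, -3.4]
finger_gap: 0.031
```

```bash
python3 - <<'E'
from h import *
st()
im,d=snap('side','s2'); im2,_=snap('top','t2')
cv2.imwrite('pics/v2.png',np.hstack([im[130:480,100:420],im2[100:450,80:450]])[:,:,::-1])
E
```

```text
t 6.2 p [ 0.6077 -0.0533  0.2282] yaw 89.98 tilt 0.1 gap 0.031 F [ 0.8  0.2 -3.4]
```

View pics/v2.png

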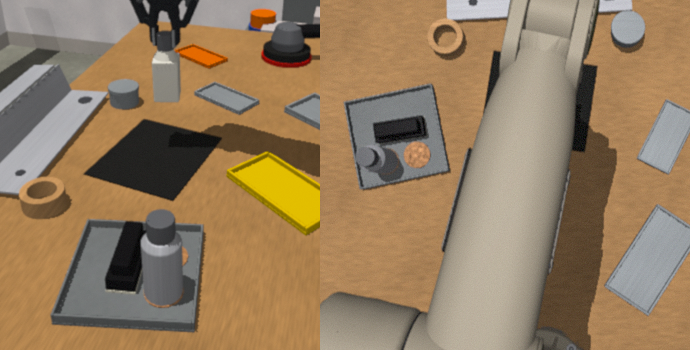

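The bottle hangs upright from the gripper. Pad_b is now visible at about (177,254) in the top view. I'll lower the bottle onto the mat.

Request:
send_rows --moves '[0, 0, 0, 0.01, 0, 0, 0, 0, 0, 0, 0.018, 0, 0, 0, 0, 0, 0, 0.02, 0, 0, 0, 0, 0, 0, 0.02, 0, 0, 0, 0, 0, 0, 0.018, 0, 0, 0, 0, 0, 0, 0.012, 0, 0, 0, 0, 0, 0, 0.007, 0, 0, 0, 0, 0, 0, 0.003, 0, 0, 0]'

```text
time_s: 6.97
tcp_pos: [0.6067, -0.05, 0.1196]
tcp_rot: [-0.001, 0.706, 0.708, -0.001]
wrist_force: [-0.8, -0.3, -4.1]
finger_gap: 0.0316
```

Request:
send_rows --moves '[0, 0, 0, 0.001, 0, 0, 0, 0, 0, 0, 0.001, 0, 0, 0, 0, 0, 0, 0, 0, 0, 0, 0, 0, 0, 0, 0, 0, 0, 0, 0, 0, 0, 0, 0, 0, 0, 0, 0, 0, 0, 0, 0, 0, 0, 0, 0, 0, 0, 0, 0, 0, 0, 0, 0, 0, 0]'

```text
time_s: 7.63
tcp_pos: [0.6081, -0.0515, 0.1194]
tcp_rot: [0.0, 0.706, 0.708, 0.0]
wrist_force: [-1.0, 0.7, -4.7]
finger_gap: 0.0314
```

Request:
send_rows --moves '[0, 0, 0, 0.001, 0, 0, 0, 0, 0, 0, 0.001, 0, 0, 0, 0, 0, 0, 0, 0, 0, 0, 0, 0, 0, 0, 0, 0, 0, 0, 0, 0, 0, 0, 0, 0, 0, 0, 0, 0, 0, 0, 0, 0, 0, 0, 0, 0, 0, 0, 0, 0, 0, 0, 0, 0, 0]'

```text
time_s: 8.3
tcp_pos: [0.6081, -0.0515, 0.1176]
tcp_rot: [0.0, 0.706, 0.708, 0.0]
wrist_force: [-1.7, 1.0, 2.0]
finger_gap: 0.0317
```

Request:
send_rows --moves '[0.5, 0, 0, 0, 0, 0, 0, 0.6, 0, 0, 0, 0, 0, 0, 0.8, 0, 0, 0, 0, 0, 0, 1, 0, 0, 0, 0, 0, 0, 1, 0, 0, 0, 0, 0, 0, 1, 0, 0, 0, 0, 0, 0, 1, 0, 0, -0.005, 0, 0, 0, 1, 0, 0, -0.01, 0, 0, 0]'

```text
time_s: 8.97
tcp_pos: [0.6071, -0.0513, 0.1315]
tcp_rot: [-0.001, 0.706, 0.708, -0.001]
wrist_force: [-0.4, 0.2, -0.3]
finger_gap: 0.0855
```

Request:
send_rows --moves '[1, 0, 0, -0.01, 0, 0, 0, 1, 0, 0, -0.02, 0, 0, 0, 1, 0, 0, -0.03, 0, 0, 0, 1, 0, 0, -0.03, 0, 0, 0, 1, 0, 0, -0.01, 0, 0, 0, 1, 0.02, -0.007, 0, 0, 0, 0, 1, 0.03, -0.01, 0, 0, 0, 0, 1, 0.035, -0.01, 0, 0, 0, 0]'

```text
time_s: 9.63
tcp_pos: [0.5812, 0.033, 0.2333]
tcp_rot: [0.001, 0.707, 0.707, 0.001]
wrist_force: [0.5, -0.8, -0.6]
finger_gap: 0.0852
```

Request:
send_rows --moves '[1, 0.035, -0.01, 0, 0, 0, 0, 1, 0.038, -0.012, 0, 0, 0, 0, 1, 0.038, -0.012, 0, 0, 0, 0, 1, 0.038, -0.012, 0, 0, 0, 0, 1, 0.038, -0.012, 0, 0, 0, 0, 1, 0.038, -0.012, 0, 0, 0, 0, 1, 0.038, -0.012, 0, 0, 0, 0, 1, 0.03, -0.012, 0, 0, 0, 0]'

```text
time_s: 10.3
tcp_pos: [0.4854, 0.329, 0.2331]
tcp_rot: [0.0, 0.706, 0.708, 0.001]
wrist_force: [0.4, -0.6, 0.8]
finger_gap: 0.0852
```

```bash
python3 - <<'E'
from h import *
st()
im,d=snap('side','s3'); W=pts('side',d);R=W.reshape(-1,3)
for nm,c in dict(can=(.481,.343),bot=(.608,-.05)).items():
    p=R[(R[:,2]>.135)&(R[:,2]<.153)&(np.hypot(R[:,0]-c[0],R[:,1]-c[1])<.03)]
    print(nm,len(p),p[:,2].max(),cv2.minEnclosingCircle((p[:,:2]*1000).astype(np.float32)))
E
```

```text
t 10.3 p [0.4854 0.329  0.2331] yaw 90.18 tilt 0.09 gap 0.0852 F [ 0.4 -0.6  0.8]
can 621 0.1493764880514205 ((480.8330993652344, 343.58673095703125), 20.700105667114258)Traceback (most recent call last):
  File "<stdin>", line 6, in <module>
    return umr_maximum(a, axis, None, out, keepdims, initial, where)
ValueError: zero-size array to reduction operation maximum which has no identity
```

Request:
send_rows --moves '[1, 0.0075, -0.0022, 0, 0, 0, 0, 1, 0.007, -0.0022, 0.01, 0, 0, 0, 1, 0, 0, 0.02, 0, 0, 0, 1, 0, 0, 0.02, 0, 0, 0, 1, 0, 0, 0.02, 0, 0, 0, 1, 0, 0, 0.02, 0, 0, 0, 1, 0, 0, 0.015, 0, 0, 0, 1, 0, 0, 0.008, 0, 0, 0]'

```text
time_s: 11.02
tcp_pos: [0.4811, 0.339, 0.1165]
tcp_rot: [-0.0, 0.707, 0.707, -0.002]
wrist_force: [-0.6, 0.3, -1.1]
finger_gap: 0.0857
```

```bash
python3 - <<'E'
from h import *
st()
im,d=snap('side','s4'); im2,_=snap('top','t4')
cv2.imwrite('pics/v4.png',np.hstack([im[130:480,100:420],im2[100:450,80:450]])[:,:,::-1])
E
```

```text
t 11.0167 p [0.4811 0.339  0.1165] yaw 90.0 tilt 0.2 gap 0.0857 F [-0.6  0.3 -1.1]
```

View pics/v4.png

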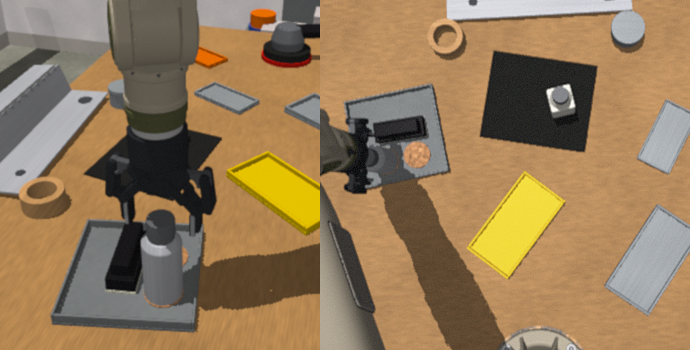

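The bottle stands upright, well inside the mat at about (320,201) in the top view. The fingers are around the can's cap, so I'll settle the pose, close and lift.

Request:
send_rows --moves '[0.6, 0.001, 0, -0.002, 0, 0, 0, 0.5, 0.001, 0, -0.001, 0, 0, 0, 0.4, 0, 0, 0, 0, 0, 0, 0.3, 0, 0, 0, 0, 0, 0, 0.2, 0, 0, 0, 0, 0, 0, 0, 0, 0, 0, 0, 0, 0, 0, 0, 0, 0, 0, 0, 0, 0, 0, 0, 0, 0, 0, 0]' --force 50

```text
time_s: 11.78
tcp_pos: [0.4825, 0.3433, 0.1239]
tcp_rot: [0.0, 0.706, 0.708, 0.001]
wrist_force: [-1.6, -0.8, 4.9]
finger_gap: 0.0383
```

Request:
send_rows --moves '[0, 0, 0, -0.004, 0, 0, 0, 0, 0, 0, -0.008, 0, 0, 0, 0, 0, 0, -0.015, 0, 0, 0, 0, 0, 0, -0.018, 0, 0, 0, 0, 0, 0, -0.02, 0, 0, 0, 0, 0, 0, -0.02, 0, 0, 0, 0, 0, 0, -0.015, 0, 0, 0, 0, 0, 0, -0.01, 0, 0, 0]'

```text
time_s: 12.45
tcp_pos: [0.4822, 0.343, 0.2344]
tcp_rot: [0.0, 0.706, 0.708, 0.001]
wrist_force: [1.9, 0.2, -2.2]
finger_gap: 0.0383
```

Request:
send_rows --moves '[0, -0.009, 0.004, 0, 0, 0, 0, 0, -0.018, 0.008, 0, 0, 0, 0, 0, -0.022, 0.011, 0, 0, 0, 0, 0, -0.022, 0.011, 0, 0, 0, 0, 0, -0.022, 0.011, 0, 0, 0, 0, 0, -0.022, 0.011, 0, 0, 0, 0, 0, -0.022, 0.011, 0, 0, 0, 0, 0, -0.022, 0.011, 0, 0, 0, 0]'

```text
time_s: 13.12
tcp_pos: [0.5599, 0.182, 0.2308]
tcp_rot: [-0.001, 0.706, 0.708, -0.001]
wrist_force: [-0.5, -0.7, -2.5]
finger_gap: 0.0379
```

Request:
send_rows --moves '[0, -0.022, 0.011, 0, 0, 0, 0, 0, -0.022, 0.011, 0, 0, 0, 0, 0, -0.022, 0.011, 0, 0, 0, 0, 0, -0.022, 0.011, 0, 0, 0, 0, 0, -0.02, 0.01, 0, 0, 0, 0, 0, -0.014, 0.006, 0, 0, 0, 0, 0, -0.006, 0.004, 0, 0, 0, 0, 0, 0, 0, 0, 0, 0, 0]'

```text
time_s: 13.78
tcp_pos: [0.6246, 0.0544, 0.2312]
tcp_rot: [-0.0, 0.707, 0.707, -0.001]
wrist_force: [-0.5, 1.1, -2.2]
finger_gap: 0.0387
```

Request:
send_rows --moves '[0, 0, 0, 0.01, 0, 0, 0, 0, 0, 0, 0.018, 0, 0, 0, 0, 0, 0, 0.02, 0, 0, 0, 0, 0, 0, 0.02, 0, 0, 0, 0, 0, 0, 0.018, 0, 0, 0, 0, 0, 0, 0.012, 0, 0, 0, 0, 0, 0, 0.007, 0, 0, 0, 0, 0, 0, 0.002, 0, 0, 0]'

```text
time_s: 14.45
tcp_pos: [0.6226, 0.0575, 0.1232]
tcp_rot: [-0.001, 0.706, 0.708, -0.001]
wrist_force: [-0.7, 0.2, -3.2]
finger_gap: 0.0388
```

Request:
send_rows --moves '[0, 0, 0, 0.001, 0, 0, 0, 0, 0, 0, 0.001, 0, 0, 0, 0, 0, 0, 0, 0, 0, 0, 0, 0, 0, 0, 0, 0, 0, 0, 0, 0, 0, 0, 0, 0, 0, 0, 0, 0, 0, 0, 0, 0, 0, 0, 0, 0, 0, 0, 0, 0, 0, 0, 0, 0, 0]'

```text
time_s: 15.12
tcp_pos: [0.6245, 0.056, 0.1234]
tcp_rot: [0.0, 0.706, 0.708, 0.0]
wrist_force: [-0.5, -0.4, -3.1]
finger_gap: 0.0386
```

Request:
send_rows --moves '[0, 0, 0, 0.001, 0, 0, 0, 0, 0, 0, 0.001, 0, 0, 0, 0, 0, 0, 0.001, 0, 0, 0, 0, 0, 0, 0, 0, 0, 0, 0, 0, 0, 0, 0, 0, 0, 0, 0, 0, 0, 0, 0, 0, 0, 0, 0, 0, 0, 0, 0, 0, 0, 0, 0, 0, 0, 0]'

```text
time_s: 15.78
tcp_pos: [0.6245, 0.0561, 0.121]
tcp_rot: [0.0, 0.706, 0.708, 0.0]
wrist_force: [-2.7, 0.2, 5.1]
finger_gap: 0.0383
```

Request:
send_rows --moves '[0.5, 0, 0, 0, 0, 0, 0, 0.6, 0, 0, 0, 0, 0, 0, 0.8, 0, 0, 0, 0, 0, 0, 1, 0, 0, 0, 0, 0, 0, 1, 0, 0, 0, 0, 0, 0, 1, 0, 0, 0, 0, 0, 0, 1, 0, 0, -0.005, 0, 0, 0, 1, 0, 0, -0.01, 0, 0, 0]'

```text
time_s: 16.45
tcp_pos: [0.6235, 0.0561, 0.1344]
tcp_rot: [-0.001, 0.706, 0.708, -0.001]
wrist_force: [-0.4, 0.1, 0.1]
finger_gap: 0.0858
```

Request:
send_rows --moves '[1, 0, 0, -0.01, 0, 0, 0, 1, 0, 0, -0.02, 0, 0, 0, 1, 0, 0, -0.03, 0, 0, 0, 1, 0, 0, -0.03, 0, 0, 0, 1, 0, -0.02, -0.01, 0, 0, 0, 1, 0.01, -0.035, 0, 0, 0, 0, 1, 0.01, -0.035, 0, 0, 0, 0, 1, 0.01, -0.035, 0, 0, 0, 0]'

```text
time_s: 17.12
tcp_pos: [0.4987, 0.0859, 0.2368]
tcp_rot: [0.001, 0.707, 0.708, 0.001]
wrist_force: [0.1, 1.0, 0.6]
finger_gap: 0.0855
```

```bash
python3 - <<'E'
from h import *
st()
im,d=snap('side','s5'); im2,d2=snap('top','t5')
W=pts('top',d2)
R=W[195:260,120:200].reshape(-1,3)
for lo,hi,n in((.048,.065,'ridge'),(.027,.045,'base+'),(.027,.065,'all')):
    p=R[(R[:,2]>lo)&(R[:,2]<hi)]; print(n,len(p),np.median(p[:,2]),p.mean(0).round(4),cv2.minAreaRect(p[:,:2].astype(np.float32)*1000))
W=pts('side',d);R=W.reshape(-1,3)
p=R[(R[:,2]>.05)&(R[:,2]<.065)&(abs(R[:,0]-.55)<.08)&(abs(R[:,1]-.31)<.09)];print('side ridge',len(p),p[:,2].max(),cv2.minAreaRect(p[:,:2].astype(np.float32)*1000))
a=cv2.resize(im2[180:300,95:215],(480,480),interpolation=2);b=im[140:470,100:400]
c=np.zeros((480,780,3),np.uint8);c[:,:480]=a;c[:330,480:]=b
cv2.imwrite('pics/v5.png',c[:,:,::-1])
E
```

```text
t 17.1167 p [0.4987 0.0859 0.2368] yaw 90.07 tilt 0.15 gap 0.0855 F [0.1 1.  0.6]
ridge 106 0.05567415996374614 [0.546  0.3478 0.0559] ((545.9132080078125, 346.5542297363281), (30.034839630126953, 19.786636352539062), 13.083698272705078)
base+ 47 0.03253205360324296 [0.5403 0.3557 0.0324] ((545.1005249023438, 355.3779296875), (46.160404205322266, 17.504169464111328), 5.338417053222656)
all 156 0.05415952636074006 [0.5441 0.3501 0.0486] ((545.488037109375, 351.2825012207031), (46.11571502685547, 25.785097122192383), 5.5689239501953125)
side ridge 926 0.05911496853006348 ((549.4757690429688, 309.31793212890625), (30.75395393371582, 97.50804901123047), 8.373778343200684)
```

View pics/v5.png

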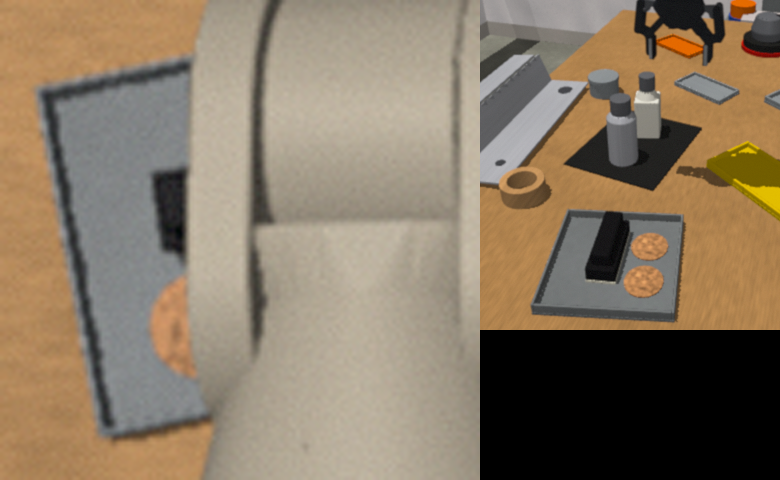

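Both the can and the bottle stand upright on the mat, at about (622,130) and (648,105) in the composite. The block and both bare pads are clear in the side view. From the side-view depth, the ridge centre is (0.5495,0.3093) and its yaw is 8.4°.

Request:
send_rows --moves '[1, 0.02, 0.006, 0, 0, 0, 0, 1, 0.03, 0.007, 0, 0, 0, 0, 1, 0.034, 0.008, 0, 0, 0, 0, 1, 0.034, 0.008, 0, 0, 0, 0, 1, 0.034, 0.008, 0, 0, 0, 0, 1, 0.034, 0.007, 0, 0, 0, 0, 1, 0.025, 0.005, 0, 0, 0, -0.07, 1, 0.012, 0.002, 0, 0, 0, -0.075]'

```text
time_s: 17.88
tcp_pos: [0.5502, 0.3125, 0.236]
tcp_rot: [0.0, 0.651, 0.759, 0.001]
wrist_force: [0.1, -1.1, -0.2]
finger_gap: 0.0855
```

Request:
send_rows --moves '[1, 0, 0, 0.02, 0, 0, 0, 1, 0, 0, 0.03, 0, 0, 0, 1, 0, 0, 0.03, 0, 0, 0, 1, 0, 0, 0.03, 0, 0, 0, 1, 0, 0, 0.02, 0, 0, 0, 1, 0, 0, 0.01, 0, 0, 0, 1, 0, 0, 0, 0, 0, 0, 1, 0, 0, 0, 0, 0, 0]'

```text
time_s: 18.55
tcp_pos: [0.5498, 0.3092, 0.0962]
tcp_rot: [0.0, 0.653, 0.757, 0.0]
wrist_force: [-0.3, -0.5, 1.5]
finger_gap: 0.0854
```

```bash
python3 - <<'E'
from h import *
st()
def pads(f,n,box):
    im=cv2.imread(f'pics/{f}.png');h=cv2.cvtColor(im,cv2.COLOR_BGR2HSV)
    a,b,c,d=box; sub=im[c:d,a:b].astype(int); m=((sub[...,2]-sub[...,0])>45).astype(np.uint8)
    m=cv2.morphologyEx(m,cv2.MORPH_CLOSE,np.ones((5,5)))
    cs,_=cv2.findContours(m,0,2)
    for q in cs:
        if cv2.contourArea(q)<150: continue
        p=np.array([ray(n,u+a,v+c,.007)[:2] for u,v in q[:,0]],np.float32)*1000
        e=cv2.fitEllipse(p); print(f,'pad',np.round(e[0],1),np.round(e[1],1))
pads('s5','side',(240,300,365,440))
pads('t2','top',(160,195,235,275))
snap('side','s6')
E
```

```text
t 18.55 p [0.5498 0.3092 0.0962] yaw 98.42 tilt 0.05 gap 0.0854 F [-0.3 -0.5  1.5]
s5 pad [480. 344.] [57.8 59.7]
s5 pad [494.1 274.3] [57.9 58.9]
t2 pad [496.1 275.2] [57.6 58. ]
```

Request:
send_rows --moves '[1, 0, 0, 0.01, 0, 0, 0, 1, 0, 0, 0.015, 0, 0, 0, 1, 0, 0, 0.015, 0, 0, 0, 1, 0, 0, 0.01, 0, 0, 0, 1, 0, 0, 0.006, 0, 0, 0, 1, 0, 0, 0.003, 0, 0, 0, 1, 0, 0, 0, 0, 0, 0, 1, 0, 0, 0, 0, 0, 0]'

```text
time_s: 19.27
tcp_pos: [0.5495, 0.3092, 0.0368]
tcp_rot: [0.0, 0.653, 0.757, 0.0]
wrist_force: [-0.0, 0.7, -0.5]
finger_gap: 0.0854
```

Request:
send_rows --moves '[0.6, 0, 0, 0, 0, 0, 0, 0.5, 0, 0, 0, 0, 0, 0, 0.4, 0, 0, 0, 0, 0, 0, 0.3, 0, 0, 0, 0, 0, 0, 0.2, 0, 0, 0, 0, 0, 0, 0, 0, 0, 0, 0, 0, 0, 0, 0, 0, 0, 0, 0, 0, 0, 0, 0, 0, 0, 0, 0]' --force 60

```text
time_s: 19.93
tcp_pos: [0.5496, 0.3093, 0.0368]
tcp_rot: [0.0, 0.653, 0.757, 0.001]
wrist_force: [0.6, -0.7, 4.6]
finger_gap: 0.0282
```

Request:
send_rows --moves '[0, 0, 0, -0.003, 0, 0, 0, 0, 0, 0, -0.006, 0, 0, 0, 0, 0, 0, -0.01, 0, 0, 0, 0, 0, 0, -0.015, 0, 0, 0, 0, 0, 0, -0.02, 0, 0, 0, 0, 0, 0, -0.01, 0, 0, 0, 0, 0, 0, 0, 0, 0, 0, 0, 0, 0, 0, 0, 0, 0]'

```text
time_s: 20.6
tcp_pos: [0.5495, 0.3092, 0.101]
tcp_rot: [0.0, 0.653, 0.757, 0.001]
wrist_force: [1.0, -0.1, -1.5]
finger_gap: 0.0289
```

```bash
python3 - <<'E'
from h import *
st()
im,d=snap('side','s7')
cv2.imwrite('pics/v7.png',cv2.resize(im[180:480,120:420],(600,600))[:,:,::-1])
E
```

```text
t 20.6 p [0.5495 0.3092 0.101 ] yaw 98.42 tilt 0.09 gap 0.0289 F [ 1.  -0.1 -1.5]
```

View pics/v7.png

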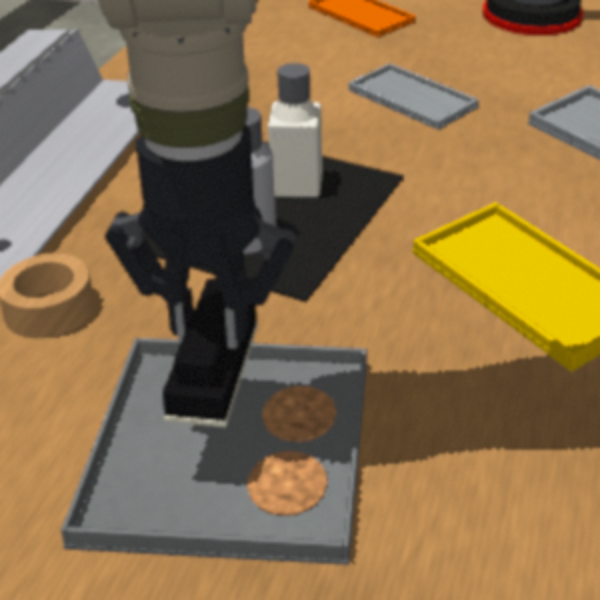

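The block is gripped level and lifted clear, and the can and bottle are undisturbed. I'll carry it high over to the job tray.

Request:
send_rows --moves '[0, 0, 0, -0.012, 0, 0, 0, 0, 0, 0, -0.02, 0, 0, 0, 0, 0, 0, -0.025, 0, 0, 0, 0, 0, 0, -0.025, 0, 0, 0, 0, 0, 0, -0.025, 0, 0, 0, 0, 0, 0, -0.025, 0, 0, 0, 0, -0.006, -0.001, -0.018, 0, 0, 0, 0, -0.016, -0.003, -0.01, 0, 0, 0]'

```text
time_s: 21.32
tcp_pos: [0.5486, 0.2879, 0.2613]
tcp_rot: [0.0, 0.652, 0.758, 0.001]
wrist_force: [1.8, -0.6, -1.8]
finger_gap: 0.0285
```

Request:
send_rows --moves '[0, -0.024, -0.004, 0, 0, 0, 0, 0, -0.032, -0.006, 0, 0, 0, 0, 0, -0.034, -0.006, 0, 0, 0, 0, 0, -0.034, -0.006, 0, 0, 0, 0, 0, -0.034, -0.006, 0, 0, 0, 0, 0, -0.034, -0.006, 0, 0, 0, 0, 0, -0.034, -0.006, 0, 0, 0, 0, 0, -0.034, -0.006, 0, 0, 0, 0]'

```text
time_s: 21.98
tcp_pos: [0.5393, 0.0204, 0.2586]
tcp_rot: [-0.001, 0.653, 0.757, -0.001]
wrist_force: [0.1, -0.0, -1.8]
finger_gap: 0.0288
```

Request:
send_rows --moves '[0, -0.034, -0.006, 0, 0, 0, 0, 0, -0.034, -0.006, 0, 0, 0, 0, 0, -0.034, -0.006, 0, 0, 0, 0, 0, -0.034, -0.006, 0, 0, 0, 0, 0, -0.034, -0.006, 0, 0, 0, 0, 0, -0.034, -0.006, 0, 0, 0, 0, 0, -0.034, -0.006, 0, 0, 0, 0, 0, -0.026, -0.006, 0, 0, 0, 0]'

```text
time_s: 22.65
tcp_pos: [0.5304, -0.2484, 0.2583]
tcp_rot: [-0.001, 0.654, 0.756, -0.001]
wrist_force: [0.8, 0.8, -0.8]
finger_gap: 0.0285
```

Request:
send_rows --moves '[0, -0.014, -0.003, 0, 0, 0, 0, 0, -0.008, -0.002, 0, 0, 0, -0.09, 0, 0, 0, 0, 0, 0, -0.12, 0, 0, 0, 0, 0, 0, -0.12, 0, 0, 0, 0, 0, 0, -0.12, 0, 0, 0, 0, 0, 0, -0.12, 0, 0, 0, 0, 0, 0, -0.12, 0, 0, 0, 0, 0, 0, -0.12]'

```text
time_s: 23.32
tcp_pos: [0.5293, -0.2674, 0.2589]
tcp_rot: [-0.001, 0.299, 0.954, 0.0]
wrist_force: [0.5, -0.3, -2.0]
finger_gap: 0.0289
```

Request:
send_rows --moves '[0, 0, 0, 0.01, 0, 0, -0.09, 0, 0, 0, 0.015, 0, 0, -0.047, 0, 0, 0, 0.02, 0, 0, 0, 0, 0, 0, 0.02, 0, 0, 0, 0, 0, 0, 0.015, 0, 0, 0, 0, 0, 0, 0.01, 0, 0, 0, 0, 0, 0, 0, 0, 0, 0, 0, 0, 0, 0, 0, 0, 0]'

```text
time_s: 23.98
tcp_pos: [0.5296, -0.2675, 0.1696]
tcp_rot: [-0.001, 0.236, 0.972, 0.0]
wrist_force: [0.0, -0.8, -0.6]
finger_gap: 0.0288
```

```bash
python3 - <<'E'
from h import *
st()
im,d=snap('side','s8');im2,d2=snap('top','t8')
W=pts('side',d);R=W[150:300,260:420].reshape(-1,3)
p=R[(R[:,2]<.02)&(R[:,2]>.008)&(abs(R[:,0]-.532)<.1)&(abs(R[:,1]+.286)<.1)];print('tray rim',len(p),cv2.minAreaRect(p[:,:2].astype(np.float32)*1000))
a=cv2.resize(im[130:330,180:480],(600,400),interpolation=2);b=cv2.resize(im2[170:300,380:480],(200,260));
c=np.zeros((400,800,3),np.uint8);c[:,:600]=a;c[:260,600:]=b
cv2.imwrite('pics/v8.png',c[:,:,::-1])
E
```

```text
t 23.9833 p [ 0.5296 -0.2675  0.1696] yaw 152.68 tilt 0.12 gap 0.0288 F [ 0.  -0.8 -0.6]
tray rim 265 ((531.2138671875, -287.21923828125), (86.25518035888672, 155.1968231201172), 61.49186325073242)
```

View pics/v8.png

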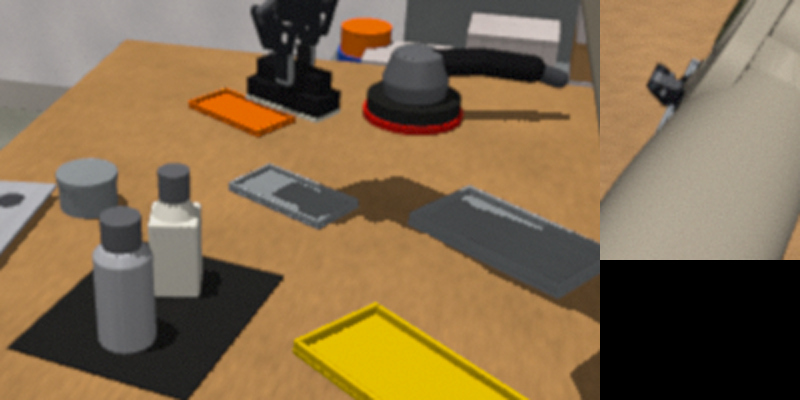

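The block is level above the small grey tray, and the can and bottle stand upright on the mat. I'll shift about 19 mm and lower it.

Request:
send_rows --moves '[0, -0.005, -0.008, 0, 0, 0, 0, 0, -0.0056, -0.0077, 0.01, 0, 0, 0, 0, 0, 0, 0.02, 0, 0, 0, 0, 0, 0, 0.025, 0, 0, 0, 0, 0, 0, 0.025, 0, 0, 0, 0, 0, 0, 0.02, 0, 0, 0, 0, 0, 0, 0.01, 0, 0, 0, 0, 0, 0, 0.005, 0, 0, 0]'

```text
time_s: 24.75
tcp_pos: [0.5316, -0.2869, 0.0532]
tcp_rot: [-0.001, 0.236, 0.972, 0.0]
wrist_force: [0.3, -1.2, -1.6]
finger_gap: 0.0289
```

Request:
send_rows --moves '[0, 0, 0, 0.005, 0, 0, 0, 0, 0, 0, 0.005, 0, 0, 0, 0, 0, 0, 0.003, 0, 0, 0, 0, 0, 0, 0.002, 0, 0, 0, 0, 0, 0, 0.001, 0, 0, 0, 0, 0, 0, 0, 0, 0, 0, 0, 0, 0, 0, 0, 0, 0, 0, 0, 0, 0, 0, 0, 0]'

```text
time_s: 25.42
tcp_pos: [0.5328, -0.2869, 0.0398]
tcp_rot: [0.0, 0.236, 0.972, -0.0]
wrist_force: [0.2, -0.4, -0.9]
finger_gap: 0.0289
```

Request:
send_rows --moves '[0, 0, 0, 0.001, 0, 0, 0, 0, 0, 0, 0.001, 0, 0, 0, 0, 0, 0, 0.001, 0, 0, 0, 0, 0, 0, 0.0005, 0, 0, 0, 0, 0, 0, 0, 0, 0, 0, 0, 0, 0, 0, 0, 0, 0, 0, 0, 0, 0, 0, 0, 0, 0, 0, 0, 0, 0, 0, 0]'

```text
time_s: 26.08
tcp_pos: [0.5327, -0.2868, 0.0368]
tcp_rot: [0.0, 0.236, 0.972, -0.0]
wrist_force: [-2.0, 1.6, 5.2]
finger_gap: 0.0288
```

Request:
send_rows --moves '[0.5, 0, 0, 0, 0, 0, 0, 0.6, 0, 0, 0, 0, 0, 0, 0.8, 0, 0, 0, 0, 0, 0, 1, 0, 0, 0, 0, 0, 0, 1, 0, 0, 0, 0, 0, 0, 1, 0, 0, 0, 0, 0, 0, 1, 0, 0, -0.005, 0, 0, 0, 1, 0, 0, -0.01, 0, 0, 0]'

```text
time_s: 26.75
tcp_pos: [0.5317, -0.2861, 0.05]
tcp_rot: [-0.001, 0.236, 0.972, 0.0]
wrist_force: [0.6, 0.0, -0.5]
finger_gap: 0.0856
```

Request:
send_rows --moves '[1, 0, 0, -0.015, 0, 0, 0, 1, 0, 0, -0.025, 0, 0, 0, 1, 0, 0, -0.03, 0, 0, 0, 1, 0, 0, -0.03, 0, 0, 0, 1, 0, 0, -0.03, 0, 0, 0, 1, 0, 0, -0.03, 0, 0, 0.1, 1, 0, 0, -0.02, 0, 0, 0.12, 1, 0, 0, 0, 0, 0, 0.12]'

```text
time_s: 27.42
tcp_pos: [0.5346, -0.2881, 0.2378]
tcp_rot: [0.005, 0.4, 0.917, -0.001]
wrist_force: [-0.2, -0.8, 0.6]
finger_gap: 0.0855
```

Request:
send_rows --moves '[1, 0, 0, 0, 0, 0, 0.12, 1, 0, 0, 0, 0, 0, 0.12, 1, 0, 0, 0, 0, 0, 0.12, 1, 0, 0, 0, 0, 0, 0.12, 1, 0, 0, 0, 0, 0, 0.12, 1, 0, 0, 0, 0, 0, 0.12, 1, 0, 0, 0, 0, 0, 0.034, 1, 0, 0, 0, 0, 0, 0]'

```text
time_s: 28.08
tcp_pos: [0.5326, -0.2867, 0.2319]
tcp_rot: [0.001, 0.707, 0.707, 0.0]
wrist_force: [1.2, -1.0, -0.6]
finger_gap: 0.0855
```

```bash
python3 - <<'E'
from h import *
st()
im,d=snap('side','s9')
W=pts('side',d);R=W.reshape(-1,3)
p=R[(R[:,2]<.065)&(R[:,2]>.05)&(abs(R[:,0]-.532)<.09)&(abs(R[:,1]+.286)<.09)];print('ridge',len(p),p[:,2].max(),cv2.minAreaRect(p[:,:2].astype(np.float32)*1000))
for nm,c in dict(can=(.6245,.056),bot=(.608,-.0515)).items():
    p=R[(R[:,2]>.138)&(R[:,2]<.153)&(np.hypot(R[:,0]-c[0],R[:,1]-c[1])<.035)]
    print(nm,len(p),p[:,2].max(),cv2.minEnclosingCircle((p[:,:2]*1000).astype(np.float32)))
cv2.imwrite('pics/v9.png',cv2.resize(im[130:330,180:480],(780,520),interpolation=2)[:,:,::-1])
E
```

```text
t 28.0833 p [ 0.5326 -0.2867  0.2319] yaw 89.96 tilt 0.07 gap 0.0855 F [ 1.2 -1.  -0.6]
ridge 249 0.059475623313658854 ((533.0811157226562, -284.8652648925781), (32.90920639038086, 99.16485595703125), 61.598960876464844)
can 217 0.14612648612124712 ((621.55322265625, 57.906219482421875), 21.057493209838867)
bot 132 0.1458596268133267 ((605.42529296875, -49.58517074584961), 18.554229736328125)
```

View pics/v9.png

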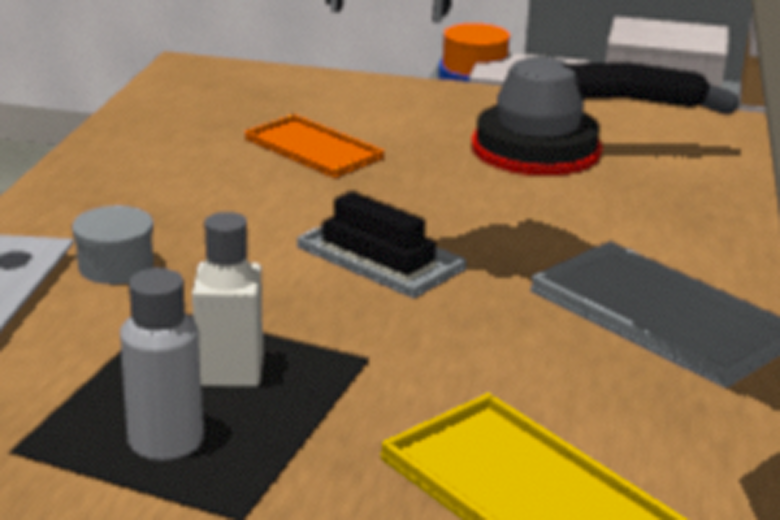

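The block lies flat inside the tray along its length, and all else stands undisturbed. Now I'll return the can.

Request:
send_rows --moves '[1, 0.02, 0.005, 0, 0, 0, 0, 1, 0.03, 0.008, 0, 0, 0, 0, 1, 0.035, 0.009, 0, 0, 0, 0, 1, 0.035, 0.009, 0, 0, 0, 0, 1, 0.035, 0.01, 0, 0, 0, 0, 1, 0.035, 0.01, 0, 0, 0, 0, 1, 0.035, 0.01, 0, 0, 0, 0, 1, 0.035, 0.009, 0, 0, 0, 0]'

```text
time_s: 28.8
tcp_pos: [0.6029, -0.025, 0.2315]
tcp_rot: [0.0, 0.707, 0.708, 0.0]
wrist_force: [0.0, 0.1, 0.6]
finger_gap: 0.0854
```

Request:
send_rows --moves '[1, 0.03, 0.009, 0, 0, 0, 0, 1, 0.025, 0.007, 0, 0, 0, 0, 1, 0.018, 0.004, 0, 0, 0, 0, 1, 0.0098, 0.002, 0, 0, 0, 0, 1, 0, 0, 0, 0, 0, 0, 1, 0, 0, 0, 0, 0, 0, 1, 0, 0, 0, 0, 0, 0, 1, 0, 0, 0, 0, 0, 0]'

```text
time_s: 29.47
tcp_pos: [0.6244, 0.0547, 0.2309]
tcp_rot: [0.0, 0.708, 0.707, -0.0]
wrist_force: [-0.7, -0.3, -0.5]
finger_gap: 0.0858
```

Request:
send_rows --moves '[1, 0.0014, 0, 0.01, 0, 0, 0, 1, 0, 0, 0.02, 0, 0, 0, 1, 0, 0, 0.025, 0, 0, 0, 1, 0, 0, 0.025, 0, 0, 0, 1, 0, 0, 0.02, 0, 0, 0, 1, 0, 0, 0.01, 0, 0, 0, 1, 0, 0, 0, 0, 0, 0, 1, 0, 0, 0, 0, 0, 0]'

```text
time_s: 30.13
tcp_pos: [0.6243, 0.057, 0.1206]
tcp_rot: [-0.0, 0.707, 0.707, -0.0]
wrist_force: [-0.2, 0.4, 1.0]
finger_gap: 0.0852
```

Request:
send_rows --moves '[0.6, 0, 0, 0, 0, 0, 0, 0.5, 0, 0, 0, 0, 0, 0, 0.4, 0, 0, 0, 0, 0, 0, 0.3, 0, 0, 0, 0, 0, 0, 0.2, 0, 0, 0, 0, 0, 0, 0, 0, 0, 0, 0, 0, 0, 0, 0, 0, 0, 0, 0, 0, 0, 0, 0, 0, 0, 0, 0]' --force 50

```text
time_s: 30.8
tcp_pos: [0.6251, 0.0575, 0.1223]
tcp_rot: [0.001, 0.707, 0.707, 0.001]
wrist_force: [-1.2, -0.0, 6.8]
finger_gap: 0.0382
```

Request:
send_rows --moves '[0, 0, 0, -0.004, 0, 0, 0, 0, 0, 0, -0.008, 0, 0, 0, 0, 0, 0, -0.015, 0, 0, 0, 0, 0, 0, -0.018, 0, 0, 0, 0, 0, 0, -0.02, 0, 0, 0, 0, 0, 0, -0.02, 0, 0, 0, 0, 0, 0, -0.015, 0, 0, 0, 0, 0, 0, -0.01, 0, 0, 0]'

```text
time_s: 31.47
tcp_pos: [0.625, 0.0575, 0.2329]
tcp_rot: [0.001, 0.707, 0.707, 0.001]
wrist_force: [0.5, 0.8, -4.0]
finger_gap: 0.0384
```

Request:
send_rows --moves '[0, 0.009, -0.004, 0, 0, 0, 0, 0, 0.018, -0.008, 0, 0, 0, 0, 0, 0.022, -0.011, 0, 0, 0, 0, 0, 0.022, -0.011, 0, 0, 0, 0, 0, 0.022, -0.011, 0, 0, 0, 0, 0, 0.022, -0.011, 0, 0, 0, 0, 0, 0.022, -0.011, 0, 0, 0, 0, 0, 0.022, -0.011, 0, 0, 0, 0]'

```text
time_s: 32.13
tcp_pos: [0.5447, 0.2179, 0.2293]
tcp_rot: [-0.001, 0.707, 0.707, -0.001]
wrist_force: [0.0, 1.0, -3.5]
finger_gap: 0.0383
```

Request:
send_rows --moves '[0, 0.022, -0.011, 0, 0, 0, 0, 0, 0.022, -0.011, 0, 0, 0, 0, 0, 0.022, -0.011, 0, 0, 0, 0, 0, 0.022, -0.011, 0, 0, 0, 0, 0, 0.02, -0.01, 0, 0, 0, 0, 0, 0.014, -0.006, 0, 0, 0, 0, 0, 0.006, -0.004, 0, 0, 0, 0, 0, 0, 0, 0, 0, 0, 0]'

```text
time_s: 32.8
tcp_pos: [0.4807, 0.3458, 0.2297]
tcp_rot: [-0.0, 0.706, 0.708, -0.001]
wrist_force: [-0.6, -0.3, -3.6]
finger_gap: 0.0379
```

Request:
send_rows --moves '[0, 0, 0, 0, 0, 0, 0, 0, 0, 0, 0, 0, 0, 0, 0, 0, 0, 0, 0, 0, 0, 0, 0, 0, 0, 0, 0, 0, 0, 0, 0, 0, 0, 0, 0, 0, 0, 0, 0, 0, 0, 0, 0, 0, 0, 0, 0, 0, 0, 0, 0, 0, 0, 0, 0, 0]'

```text
time_s: 33.47
tcp_pos: [0.4827, 0.3443, 0.2308]
tcp_rot: [0.0, 0.707, 0.707, 0.0]
wrist_force: [0.5, -0.0, -3.0]
finger_gap: 0.0377
```

Request:
send_rows --moves '[0, 0, 0, 0.01, 0, 0, 0, 0, 0, 0, 0.018, 0, 0, 0, 0, 0, 0, 0.02, 0, 0, 0, 0, 0, 0, 0.02, 0, 0, 0, 0, 0, 0, 0.016, 0, 0, 0, 0, 0, 0, 0.01, 0, 0, 0, 0, 0, 0, 0.005, 0, 0, 0, 0, 0, 0, 0.002, 0, 0, 0]'

```text
time_s: 34.13
tcp_pos: [0.482, 0.3442, 0.1286]
tcp_rot: [-0.0, 0.707, 0.707, -0.001]
wrist_force: [-0.1, -0.0, -2.9]
finger_gap: 0.0386
```

Request:
send_rows --moves '[0, 0, 0, 0.001, 0, 0, 0, 0, 0, 0, 0.001, 0, 0, 0, 0, 0, 0, 0.001, 0, 0, 0, 0, 0, 0, 0, 0, 0, 0, 0, 0, 0, 0, 0, 0, 0, 0, 0, 0, 0, 0, 0, 0, 0, 0, 0, 0, 0, 0, 0, 0, 0, 0, 0, 0, 0, 0]'

```text
time_s: 34.8
tcp_pos: [0.4826, 0.3445, 0.1269]
tcp_rot: [0.0, 0.707, 0.707, 0.0]
wrist_force: [-0.5, 0.6, -3.2]
finger_gap: 0.0381
```

Request:
send_rows --moves '[0, 0, 0, 0.001, 0, 0, 0, 0, 0, 0, 0.001, 0, 0, 0, 0, 0, 0, 0, 0, 0, 0, 0, 0, 0, 0, 0, 0, 0, 0, 0, 0, 0, 0, 0, 0, 0, 0, 0, 0, 0, 0, 0, 0, 0, 0, 0, 0, 0, 0, 0, 0, 0, 0, 0, 0, 0]'

```text
time_s: 35.47
tcp_pos: [0.4828, 0.3447, 0.1254]
tcp_rot: [0.0, 0.707, 0.707, 0.0]
wrist_force: [-1.6, 0.0, 5.7]
finger_gap: 0.0382
```

```bash
python3 - <<'E'
from h import *
st()
im,d=snap('side','s10')
cv2.imwrite('pics/v10.png',cv2.resize(im[300:460,150:330],(720,600),interpolation=2)[:,:,::-1])
E
```

```text
t 35.4667 p [0.4828 0.3447 0.1254] yaw 90.0 tilt 0.05 gap 0.0382 F [-1.6  0.   5.7]
```

View pics/v10.png

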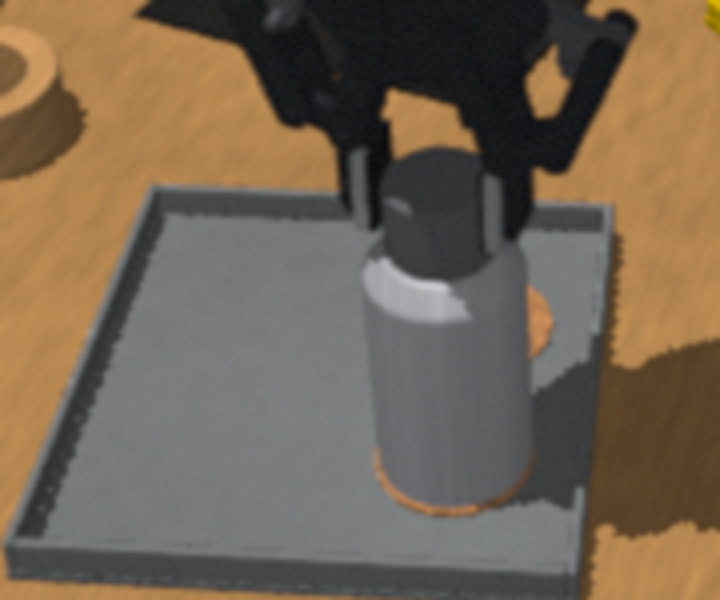

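The can stands on its pad with an even sliver of cork showing around its base. I'll release it and fetch the bottle.

Request:
send_rows --moves '[0.5, 0, 0, 0, 0, 0, 0, 0.6, 0, 0, 0, 0, 0, 0, 0.8, 0, 0, 0, 0, 0, 0, 1, 0, 0, 0, 0, 0, 0, 1, 0, 0, 0, 0, 0, 0, 1, 0, 0, 0, 0, 0, 0, 1, 0, 0, -0.005, 0, 0, 0, 1, 0, 0, -0.01, 0, 0, 0]'

```text
time_s: 36.18
tcp_pos: [0.4818, 0.344, 0.139]
tcp_rot: [-0.0, 0.707, 0.707, -0.001]
wrist_force: [0.6, -1.3, -1.2]
finger_gap: 0.0856
```

Request:
send_rows --moves '[1, 0, 0, -0.01, 0, 0, 0, 1, 0, 0, -0.02, 0, 0, 0, 1, 0, 0, -0.03, 0, 0, 0, 1, 0, 0, -0.03, 0, 0, 0, 1, 0, 0, -0.005, 0, 0, 0, 1, -0.02, 0.006, 0, 0, 0, 0, 1, -0.03, 0.01, 0, 0, 0, 0, 1, -0.035, 0.011, 0, 0, 0, 0]'

```text
time_s: 36.85
tcp_pos: [0.5098, 0.26, 0.2363]
tcp_rot: [0.001, 0.706, 0.708, 0.001]
wrist_force: [1.1, -0.2, -1.0]
finger_gap: 0.0856
```

Request:
send_rows --moves '[1, -0.038, 0.012, 0, 0, 0, 0, 1, -0.038, 0.012, 0, 0, 0, 0, 1, -0.038, 0.012, 0, 0, 0, 0, 1, -0.038, 0.012, 0, 0, 0, 0, 1, -0.038, 0.012, 0, 0, 0, 0, 1, -0.038, 0.012, 0, 0, 0, 0, 1, -0.038, 0.012, 0, 0, 0, 0, 1, -0.028, 0.009, 0, 0, 0, 0]'

```text
time_s: 37.52
tcp_pos: [0.6035, -0.0378, 0.236]
tcp_rot: [0.001, 0.708, 0.706, 0.0]
wrist_force: [0.1, 0.0, 0.0]
finger_gap: 0.0852
```

Request:
send_rows --moves '[1, -0.012, 0.004, 0, 0, 0, 0, 1, -0.005, 0.001, 0, 0, 0, 0, 1, 0, 0, 0, 0, 0, 0, 1, 0, 0, 0, 0, 0, 0, 1, 0, 0, 0, 0, 0, 0, 1, 0, 0, 0, 0, 0, 0, 1, 0, 0, 0, 0, 0, 0, 1, 0, 0, 0, 0, 0, 0]'

```text
time_s: 38.18
tcp_pos: [0.6074, -0.0504, 0.235]
tcp_rot: [0.0, 0.707, 0.708, 0.0]
wrist_force: [-0.0, 0.2, 0.9]
finger_gap: 0.085
```

Request:
send_rows --moves '[1, -0.001, 0.0005, 0.01, 0, 0, 0, 1, 0, 0, 0.02, 0, 0, 0, 1, 0, 0, 0.026, 0, 0, 0, 1, 0, 0, 0.026, 0, 0, 0, 1, 0, 0, 0.022, 0, 0, 0, 1, 0, 0, 0.012, 0, 0, 0, 1, 0, 0, 0, 0, 0, 0, 1, 0, 0, 0, 0, 0, 0]'

```text
time_s: 38.85
tcp_pos: [0.6072, -0.0523, 0.1177]
tcp_rot: [-0.001, 0.707, 0.707, -0.001]
wrist_force: [-0.3, -0.5, 0.2]
finger_gap: 0.0853
```

Request:
send_rows --moves '[0.6, 0, 0, 0, 0, 0, 0, 0.5, 0, 0, 0, 0, 0, 0, 0.4, 0, 0, 0, 0, 0, 0, 0.3, 0, 0, 0, 0, 0, 0, 0.2, 0, 0, 0, 0, 0, 0, 0, 0, 0, 0, 0, 0, 0, 0, 0, 0, 0, 0, 0, 0, 0, 0, 0, 0, 0, 0, 0]' --force 50

```text
time_s: 39.52
tcp_pos: [0.6084, -0.0527, 0.1199]
tcp_rot: [0.001, 0.707, 0.707, 0.0]
wrist_force: [-2.4, 0.2, 6.2]
finger_gap: 0.0313
```

Request:
send_rows --moves '[0, 0, 0, -0.004, 0, 0, 0, 0, 0, 0, -0.008, 0, 0, 0, 0, 0, 0, -0.015, 0, 0, 0, 0, 0, 0, -0.018, 0, 0, 0, 0, 0, 0, -0.02, 0, 0, 0, 0, 0, 0, -0.02, 0, 0, 0, 0, 0, 0, -0.015, 0, 0, 0, 0, 0, 0, -0.01, 0, 0, 0]'

```text
time_s: 40.18
tcp_pos: [0.6085, -0.0526, 0.2307]
tcp_rot: [0.001, 0.707, 0.707, 0.0]
wrist_force: [0.1, -0.1, -4.3]
finger_gap: 0.0317
```

Request:
send_rows --moves '[0, 0.01, -0.003, 0, 0, 0, 0, 0, 0.02, -0.006, 0, 0, 0, 0, 0, 0.025, -0.008, 0, 0, 0, 0, 0, 0.025, -0.008, 0, 0, 0, 0, 0, 0.025, -0.009, 0, 0, 0, 0, 0, 0.025, -0.009, 0, 0, 0, 0, 0, 0.025, -0.009, 0, 0, 0, 0, 0, 0.025, -0.009, 0, 0, 0, 0]'

```text
time_s: 40.85
tcp_pos: [0.5452, 0.1292, 0.2273]
tcp_rot: [-0.001, 0.707, 0.707, -0.001]
wrist_force: [0.2, 0.6, -4.4]
finger_gap: 0.0316
```

Request:
send_rows --moves '[0, 0.025, -0.009, 0, 0, 0, 0, 0, 0.025, -0.009, 0, 0, 0, 0, 0, 0.025, -0.009, 0, 0, 0, 0, 0, 0.025, -0.009, 0, 0, 0, 0, 0, 0.02, -0.008, 0, 0, 0, 0, 0, 0.015, -0.003, 0, 0, 0, 0, 0, 0.008, -0.002, 0, 0, 0, 0, 0, 0, 0, 0, 0, 0, 0]'

```text
time_s: 41.52
tcp_pos: [0.4966, 0.2722, 0.2276]
tcp_rot: [-0.001, 0.706, 0.708, -0.001]
wrist_force: [1.0, -0.8, -4.0]
finger_gap: 0.0319
```

Request:
send_rows --moves '[0, 0, 0, 0, 0, 0, 0, 0, 0, 0, 0, 0, 0, 0, 0, 0, 0, 0, 0, 0, 0, 0, 0, 0, 0, 0, 0, 0, 0, 0, 0, 0, 0, 0, 0, 0, 0, 0, 0, 0, 0, 0, 0, 0, 0, 0, 0, 0, 0, 0, 0, 0, 0, 0, 0, 0]'

```text
time_s: 42.18
tcp_pos: [0.4982, 0.2703, 0.2288]
tcp_rot: [0.0, 0.707, 0.707, 0.0]
wrist_force: [0.1, -0.1, -4.3]
finger_gap: 0.0315
```

Request:
send_rows --moves '[0, 0, 0, 0.01, 0, 0, 0, 0, 0, 0, 0.018, 0, 0, 0, 0, 0, 0, 0.02, 0, 0, 0, 0, 0, 0, 0.02, 0, 0, 0, 0, 0, 0, 0.016, 0, 0, 0, 0, 0, 0, 0.01, 0, 0, 0, 0, 0, 0, 0.005, 0, 0, 0, 0, 0, 0, 0.002, 0, 0, 0]'

```text
time_s: 42.85
tcp_pos: [0.4975, 0.2703, 0.1267]
tcp_rot: [-0.0, 0.707, 0.707, -0.001]
wrist_force: [-0.5, 0.3, -3.4]
finger_gap: 0.0314
```

Request:
send_rows --moves '[0, 0, 0, 0.001, 0, 0, 0, 0, 0, 0, 0.001, 0, 0, 0, 0, 0, 0, 0.001, 0, 0, 0, 0, 0, 0, 0, 0, 0, 0, 0, 0, 0, 0, 0, 0, 0, 0, 0, 0, 0, 0, 0, 0, 0, 0, 0, 0, 0, 0, 0, 0, 0, 0, 0, 0, 0, 0]'

```text
time_s: 43.52
tcp_pos: [0.4981, 0.2705, 0.1249]
tcp_rot: [0.0, 0.707, 0.707, 0.0]
wrist_force: [-0.0, -0.4, -4.9]
finger_gap: 0.0312
```

Request:
send_rows --moves '[0, 0, 0, 0.001, 0, 0, 0, 0, 0, 0, 0.001, 0, 0, 0, 0, 0, 0, 0.0005, 0, 0, 0, 0, 0, 0, 0, 0, 0, 0, 0, 0, 0, 0, 0, 0, 0, 0, 0, 0, 0, 0, 0, 0, 0, 0, 0, 0, 0, 0, 0, 0, 0, 0, 0, 0, 0, 0]'

```text
time_s: 44.18
tcp_pos: [0.4982, 0.2706, 0.1229]
tcp_rot: [0.0, 0.707, 0.707, 0.0]
wrist_force: [-2.3, -0.2, 5.6]
finger_gap: 0.0313
```

Contact is at the expected height. I'll release, lift and retreat towards -y to clear the view.

Request:
send_rows --moves '[0.5, 0, 0, 0, 0, 0, 0, 0.6, 0, 0, 0, 0, 0, 0, 0.8, 0, 0, 0, 0, 0, 0, 1, 0, 0, 0, 0, 0, 0, 1, 0, 0, 0, 0, 0, 0, 1, 0, 0, 0, 0, 0, 0, 1, 0, 0, -0.005, 0, 0, 0, 1, 0, 0, -0.01, 0, 0, 0]'

```text
time_s: 44.85
tcp_pos: [0.4972, 0.2701, 0.1366]
tcp_rot: [-0.0, 0.707, 0.707, -0.001]
wrist_force: [-0.6, -0.5, 1.4]
finger_gap: 0.0857
```

Request:
send_rows --moves '[1, 0, 0, -0.01, 0, 0, 0, 1, 0, 0, -0.02, 0, 0, 0, 1, 0, 0, -0.03, 0, 0, 0, 1, 0, 0, -0.03, 0, 0, 0, 1, 0, 0, -0.02, 0, 0, 0, 1, -0.02, 0, 0, 0, 0, 0, 1, -0.03, 0, 0, 0, 0, 0, 1, -0.035, 0, 0, 0, 0, 0]'

```text
time_s: 45.52
tcp_pos: [0.4986, 0.1858, 0.2493]
tcp_rot: [0.001, 0.706, 0.708, 0.001]
wrist_force: [1.2, -0.3, -0.0]
finger_gap: 0.0855
```

Request:
send_rows --moves '[1, -0.036, 0, 0, 0, 0, 0, 1, -0.036, 0, 0, 0, 0, 0, 1, -0.036, 0, 0, 0, 0, 0, 1, -0.036, 0, 0, 0, 0, 0, 1, -0.036, 0, 0, 0, 0, 0, 1, -0.036, 0, 0, 0, 0, 0, 1, -0.02, 0, 0, 0, 0, 0, 1, 0, 0, 0, 0, 0, 0]'

```text
time_s: 46.18
tcp_pos: [0.4986, -0.0543, 0.2487]
tcp_rot: [0.001, 0.709, 0.705, 0.0]
wrist_force: [0.6, -0.1, -0.1]
finger_gap: 0.0854
```

```bash
python3 - <<'E'
from h import *
st()
im,d=snap('side','s11');im2,d2=snap('top','t11')
for n,dd,ref in(('top',d2,'top0'),('side',d,'s1')):
  for nm,c in dict(can=(.481,.343),bot=(.497,.2735)).items():
    for D,t in((np.load(f'pics/{ref}.npy'),'start'),(dd,'now')):
        R=pts(n,D).reshape(-1,3)
        p=R[(R[:,2]>.140)&(R[:,2]<.155)&(np.hypot(R[:,0]-c[0],R[:,1]-c[1])<.03)]
        print(n,nm,t,len(p),np.median(p[:,2]).round(4),p.mean(0)[:2].round(4),np.round(cv2.minEnclosingCircle((p[:,:2]*1000).astype(np.float32))[0],1))
W=pts('top',d2).reshape(-1,3)
for nm,c,a,b in(('tape',(.759,.209),.03,.045),('tin',(.774,-.197),.04,.06)):
    p=W[(W[:,2]>a)&(W[:,2]<b)&(np.hypot(W[:,0]-c[0],W[:,1]-c[1])<.06)];print(nm,cv2.minEnclosingCircle((p[:,:2]*1000).astype(np.float32)))
a=cv2.resize(im[300:460,150:330],(405,360),interpolation=2);b=cv2.resize(im2[90:300,90:480],(780,420))
c=np.zeros((600,800,3),np.uint8);c[:420,:780]=b;c=np.zeros((560,800,3),np.uint8)
c[:360,:405]=a;c[:200,405:800]=cv2.resize(im2[90:300,90:480],(395,200));c[200:560,405:800]=cv2.resize(im[130:330,180:400],(395,360),interpolation=2)
cv2.imwrite('pics/v11.png',c[:,:,::-1])
E
```

```text
t 46.1833 p [ 0.4986 -0.0543  0.2487] yaw 89.71 tilt 0.16 gap 0.0854 F [ 0.6 -0.1 -0.1]
top can start 317 0.1476 [0.4825 0.3429] [481.3 343.5]
top can now 321 0.147 [0.4818 0.3428] [482.1 343.6]
top bot start 231 0.1473 [0.497 0.273] [497.4 273.6]
top bot now 229 0.1473 [0.4973 0.2733] [497.7 273.2]
side can start 544 0.1466 [0.4793 0.3466] [480.3 344.3]
side can now 542 0.1467 [0.4787 0.3464] [480.3 343.2]
side bot start 328 0.1466 [0.4937 0.2758] [495.6 273.5]
side bot now 326 0.1466 [0.4941 0.2759] [494.  273.5]
tape ((758.9371948242188, 208.3744659423828), 40.865989685058594)
tin ((773.61572265625, -198.0196533203125), 38.55200958251953)
```

View pics/v11.png

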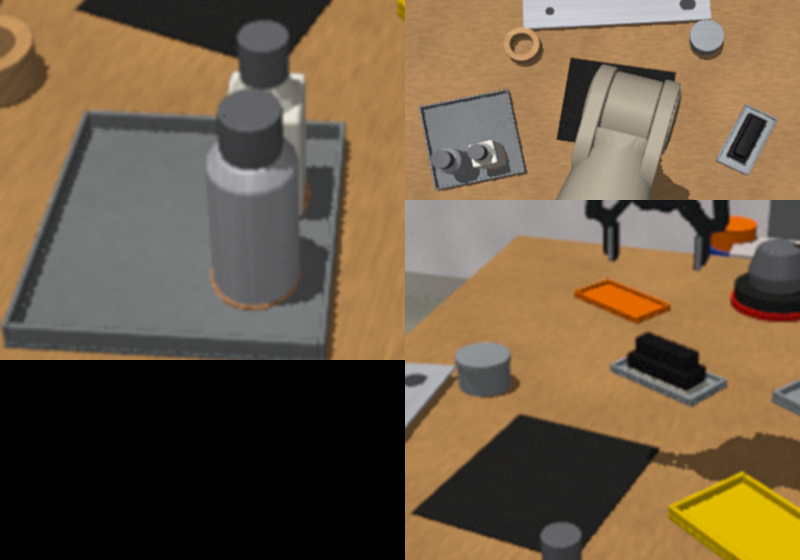

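The can and bottle are back upright on their pads, with cap means within 1 mm of the start in both cameras. The block lies in the small tray, the tape and tin are where they were, and the arm is clear. I'm handing in.

```bash
python3 -c "
from rig import env
print(env.close_job())"
```

```text
the job is handed in; nothing more can be done
None
```

The job is done and handed in at about 46 s of the 128 s allowed. I stood the bottle, then the can, on the mat, and laid the sanding block sole down and lengthwise in the small grey tray. Then I put the can and the bottle back on their own pads.

- **Can and bottle:** both stand upright. Their mean cap positions are within 1 mm of the start in both cameras. Circle fits to the caps differ by up to 1.6 mm, which is about the calibration tolerance.
- **Block:** its ridge is within about 2 mm and 1° of the tray's centre and long axis. Its height shows it flat on the tray floor.
- **Tape and tin:** their measured positions changed by 1.3 mm or less, within measurement error, and nothing touched them.
- **Forces:** the wrist force reported at the end of each move never exceeded about 7 N.

No check failed. The last pictures were taken just before handing in, so the second after it was not observed.

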